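Lock the jamb block and hold the hinge leaf in line

TASK

Take the mallet, drive the raised steel locking peg beside the jamb block fully home with it (nothing else may touch the peg), and put the mallet back down on its rest or the bench. Then lift the loose hinge leaf out of its rack and lower its knuckle into the gap between the block's two fixed knuckles until the holes line up as one straight bore. Finish while still holding the leaf there in the gripper, upright, still and hanging free of the block, with the other things on the bench left where they are.

Things in the scene. Friction and masses are not known exactly. Their poses are not given: they have to be found in the camera images.
- jamb: Fixed fixture, origin under the centre of its board (110 x, 320 y, 20 mm high). At y +55 mm a wooden block 60 x, 160 y, its steel-plated top 84 mm above the bench; on it two fixed knuckles, tubes 24 mm outside, 14 mm hole, 36 mm long, bore along y, top at 116 mm, with a 46 mm gap between them. The peg stands at y -110 mm.
- gap_center (a point): Middle of the gap between the two fixed knuckles, on the axis of their bore, 104 mm above the bench (20 mm above the plate below it); axes as the fixture's, y along the bore.
- peg_top (a point): Centre of the flat top of the steel locking peg: a disc head 26 mm across and 10 mm thick on a 14 mm shaft standing in the base board. The top is 52 mm above the bench with the peg fully raised, 32 mm fully home.
- peg (a joint): How far the peg is driven down, m: 0 raised, 0.020 fully home (hard stop). Starts at 0 to 0.006. Friction of about 5 N and a weak spring of up to 1.2 N: some 6 to 10 N drives it down, slower with less, and it stays where it is driven.
- mallet: Loose mallet, 0.4 kg. Upright rubber head 46 mm across, 80 mm long, flat faces at both ends; level wooden handle 22 mm wide (y), 24 mm high, along -x to 195 mm from the head axis, centreline 40 mm above the lower face. Origin: centre of the lower face, z up. Starts with its head standing on the rest's board and the handle's end in the fork.
- mallet_grip (a point): Point on the handle's centreline 45 mm from the head axis (towards -x), near the balance point; pinch the handle across its y here. 40 mm above the lower face.
- mallet_center (a point): Centre of the mallet head, 40 mm above the lower face.
- rest: Fixed mallet rest on the bench: board 250 x, 80 y, 8 mm high (middle at x -15 mm) with a wooden fork at x -105 mm, 56 mm high, slot 36 mm wide with its floor 36 mm above the bench, for the handle. At the start the mallet's head stands at x +60 mm, handle along -x.
- leaf: Loose steel hinge leaf, 0.4 kg: upright plate 100 mm wide (y), 60 high, 10 thick (x); below it on a 30 mm neck one knuckle 24 mm outside, 36 mm long, 14 mm hole along y. Origin: centre of the hole; plate from 20 to 80 mm above it (z up). Fits either way round. Pinch its thickness mid-plate, 64 mm above the origin: the rack's cheeks end 38 mm above it.
- rack: Fixed wooden rack, base 80 x, 130 y, 12 mm high, origin under its centre. Two posts with slots 13 mm wide, floor 50 mm and cheeks 68 mm above the bench, carry the shoulders of the leaf's plate, its knuckle hanging between them, hole 30 mm above the bench. Rack and mallet rest may swap sides.
- pot: Bystander: terracotta pot 130 mm across, with two small side handles, 100 mm high, origin at the centre of its underside; leave alone.
- glue: Bystander: white bottle 48 mm across, 130 mm high, origin at the centre of its underside; leave alone.
- tape: Bystander: roll of tape 90 mm across, 25 mm high, lying flat, origin at the centre of its underside; leave alone.
- screwdriver: Bystander: screwdriver lying on the bench, about 200 mm long; leave alone.
- jar: Bystander: small jar 48 mm across, 55 mm high, origin at the centre of its underside; leave alone.
- spare_pin: Bystander: hinge pin 9 mm thick and 135 mm long, with square 16 mm ends, lying along its x; it is fitted later by someone else; leave alone.
- padlock: Bystander: brass padlock lying flat, about 85 by 45 by 22 mm; leave alone.
Things that resemble listed ones, but are neither listed nor needed, are in the scene too. Leave any turquoise look-alike of the mallet alone.

How it is judged:
By the outcome, as a careful person would: the job done as asked, in the order asked, and still so for the second after the job is handed in, while the arm keeps its last pose, push and grip.
It also fails if it takes over 67 s, if anything falls off the work surface, if the arm or the gripper's body presses on something with over 40 N, if the wrist force passes 120 N, or if a joint passes its speed limit or range.

ROBOT

A 6-joint arm with a two-finger parallel gripper is mounted at the origin on the work surface. World frame = base frame: x ahead of the robot, y to its left, z up, the work surface at z = 0. Lengths are in m, angles in rad, forces in N, time in s.
With the tool pointing down it reaches from about 0.275 to 0.75 m from the base axis. Payload 10.2 kg.
Tool frame: the origin (TCP) lies on the centre line of the jaws, within the pads' length; the fingertips stand 17 mm ahead of it and the grasp point (between the pads) lies 2 mm behind it; z points along the fingers, y is the line along which they close (so a half turn about z gives the same grasp; the last joint's range is limited). The gripper opens to 88 mm and grips with 3 to 60 N. Pads are 18 mm wide; open, the fingers measure 123 mm over their backs; the gripper's body (75 mm by 187 mm) begins 45 mm behind the grasp point.
Start: joints at [1.069, 0.313, 1.498, -0, 1.331, -0.223], TCP at [0.144, 0.505, 0.256] pointing down, gripper open.
Joint ranges: [-2.94, 2.94], [-0.97, 2.17], [0.19, 2.56], [-1.23, 4.37], [0.02, 3.11], [-2.88, 2.88]. Speed limits (rad/s): [2.39, 2.39, 3.01, 3.14, 3.14, 3.14].

INTERFACE

Orientations are given as a rotation vector (axis times angle).
In Python, from bench import arm, cams gives the robot as it stands.
- The arm moves only by the tool apply_moves, never from a script. Its argument "motion" is a list of rows, each an object with "dp": the shift along the tool's x, y, z scaled (see below), a list of three; "turn": the turn, a rotation vector about the tool's x, y, z scaled (see below), a list of three. In form: [{"dp": [tx, ty, tz], "turn": [ax, ay, az]}, ...]. A call has 1 to 20 rows; each row shifts and turns the commanded pose from where the row before left it, along the tool's axes as they then stand; what a row does not reach is not made up. The controller multiplies each number of a shift by 150 mm and each number of a turn by 6 degrees. A row lasts 1/10 s, in which the tool goes at most 50 mm and 8.59 degrees, less where a joint would pass 70% of its speed; a pose out of reach is approached as far as the arm can. A call with a number of a shift or a turn outside -1 to 1 is refused whole. A call with a gripper value outside its range is refused whole. "claw" is the closure, from 0 (fully open) to 1 (shut), set as the call begins (left out, the last holds). The fingers move at their own pace and stop on an object; "force" is the grip in N (left out, the last holds). Time passes only in rows, so rows that do not move let the fingers close. It gives the time, the measured TCP pose, the force, the opening and the grip force at its end, in the units of the state.
- arm.state(): the state, without advancing time (a new reading comes with each control period).
- cams.grab_frame(name): name is "side" or "top"; returns (picture, depth): 420x560x3 uint8, red, green, blue; 420x560 float32, m along the optical axis (not along the pixel's ray), 0 where there is no reading.
- cams.camera_params(name): a dict with "vertical_fov" (degrees; the focal length in pixels is half the picture's height over the tangent of half this angle, whatever the lens; pixels are square), "cx", "cy" (the principal point, pixels), "pose" (4x4, takes a point from camera to world coordinates). Camera axes: x right, y down, z forward; pixel columns grow to the right and rows downward; lengths in m; the calibration is good to about 2 mm. A picture is of the moment at which its call begins. camera_params takes no time and is no camera call.
- arm.finish_job(): hands the job in; it is judged then, once.
The state is a dict: "clock": time; "joint_positions": joint angles; "qd": joint speeds; "effort": joint torques, N m; "eef_pos": TCP position; "ee_rot": TCP orientation; "ft_force": force on the tool from outside, world axes, zero at the start; "torque": the same for the moment, N m; "width": opening from 0.0 (shut) to 1.0 (fully open); "grip_force": force on a finger pad.
Only numpy, scipy, OpenCV 4.12 (cv2) and the standard library are available. Lean on these libraries where they do the work, as an engineer would, in place of code of your own. Each camera call takes 0.05 s, during which the arm holds its last target. There are 200 camera calls.

## Working session

There is one attempt and no reset: what is moved stays moved. The work goes in short steps, Python scripts to look and compute and a tool call to move; the robot and the scene stay as the last step left them, time stands still between calls to the robot, and variables do not carry over. Pictures are saved under pics/ and viewed, at most 10 in all, crops included, and the job is handed in when it is done.

Besides the shell and the picture viewer there is one more tool, called after "Emit:" by a JSON object that holds its "fn" and its "kwargs". apply_moves: Moves the arm, as the interface text tells. Shifts and turns lie within -1 to 1; 1 stands for 150 mm of shift or 6 degrees of turn. Its arguments: {"type":"object","properties":{"motion":{"type":"array"},"claw":{"type":"number"},"force":{"type":"number"}},"required":["motion"]}

```bash
ls; mkdir -p pics; cat > h.py <<'E'
import numpy as np, cv2
from bench import arm, cams
def grab(n,tag):
    im,d=cams.grab_frame(n); np.savez(f'{n}_{tag}.npz',im=im,d=d)
    cv2.imwrite(f'pics/{n}_{tag}.png',im[:,:,::-1]); return im,d
def cloud(n,d):
    p=cams.camera_params(n); f=d.shape[0]/2/np.tan(np.radians(p['vertical_fov'])/2)
    v,u=np.mgrid[:d.shape[0],:d.shape[1]]
    c=np.stack([(u-p['cx'])/f*d,(v-p['cy'])/f*d,d],-1); T=np.array(p['pose'])
    w=c@T[:3,:3].T+T[:3,3]; w[d==0]=np.nan; return w
def load(n,tag):
    z=np.load(f'{n}_{tag}.npz'); return z['im'],cloud(n,z['d'])
E
python3 - <<'E'
from h import *
for n in('top','side'):
    grab(n,'0'); print(cams.camera_params(n))
print(arm.state())
E
```

```text
pics
{'vertical_fov': 56.19383622503647, 'cx': 280.0736907255164, 'cy': 215.07286840671392, 'pose': array([[-0.01045014, -0.99703799,  0.07619737,  0.45475686],
       [-0.99986929,  0.01135912,  0.01150563, -0.01186849],
       [-0.01233709, -0.07606717, -0.99702637,  1.07125282],
       [ 0.        ,  0.        ,  0.        ,  1.        ]])}
{'vertical_fov': 45.592958071097705, 'cx': 281.55729482442814, 'cy': 205.71481735321643, 'pose': array([[ 0.76725988, -0.48755578,  0.4166553 ,  0.02545811],
       [-0.64102325, -0.56270368,  0.52197103, -0.64314389],
       [-0.02003652, -0.66757317, -0.74427455,  0.98838063],
       [ 0.        ,  0.        ,  0.        ,  1.        ]])}
{'clock': 0.1, 'joint_positions': array([ 1.06859684e+00,  3.13358414e-01,  1.49832167e+00,  9.96881480e-06,
        1.33103174e+00, -2.23395521e-01]), 'qd': array([ 0.00034948, -0.00034946, -0.00119091, -0.00156578,  0.00036465,
        0.00178374]), 'effort': array([ 4.61127478e-03, -4.02810037e+01, -2.52645403e+01,  6.96621370e-02,
        3.41800705e-02, -3.42516466e-05]), 'eef_pos': array([0.14439329, 0.50454841, 0.25525138]), 'ee_rot': array([-4.36474385e-01, -3.11071367e+00,  1.63794212e-03]), 'ft_force': array([-0.04381554,  0.26376601, -0.25689933]), 'torque': array([-0.04862744, -0.00202716, -0.01715041]), 'grip_force': 0.0, 'width': 0.999864747257414}
```

View pics/top_0.png

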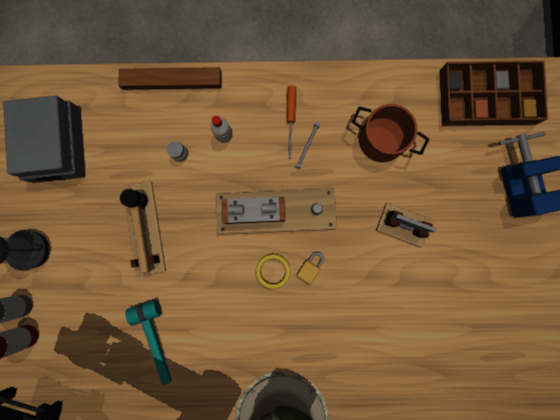

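View pics/side_0.png

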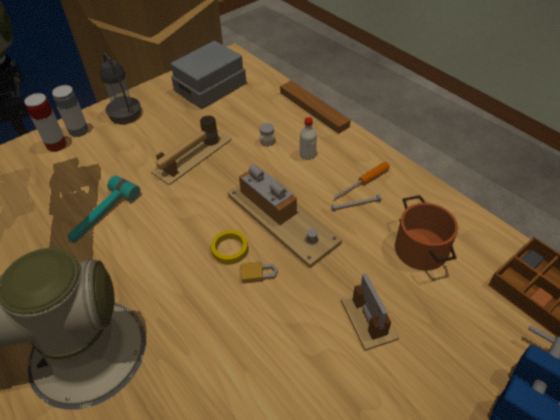

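The top view (rows down = −x, columns right = −y) shows the mallet head at (134,198) with its handle running to (148,268). The jamb block is at (253,210), the peg at (317,209) and the leaf in its rack at (410,224). The turquoise decoy is at (148,340).

```bash
cat > meas.py <<'E'
from h import *
import sys
def rect(P):
    r=cv2.minAreaRect((P[:,:2]*1000).astype(np.float32)); 
    b=cv2.boxPoints(r); e=b[1]-b[0]; g=b[2]-b[1]
    if np.hypot(*g)>np.hypot(*e): e,g=g,e
    return f"n{len(P)} c{np.round(r[0],1)} L{np.hypot(*e):.1f} W{np.hypot(*g):.1f} ang{np.degrees(np.arctan2(e[1],e[0]))%180:.1f} med{np.round(np.median(P,0)*1000,1)}"
def sel(im,w,box,z0,z1):
    x0,x1,y0,y1=box
    m=(w[...,0]>x0)&(w[...,0]<x1)&(w[...,1]>y0)&(w[...,1]<y1)&(w[...,2]>z0)&(w[...,2]<z1)
    m=m.astype(np.uint8); n,l,s,_=cv2.connectedComponentsWithStats(m)
    if n<2: return np.zeros((0,3))
    return w[l==1+np.argmax(s[1:,4])]
E
python3 - <<'E'
from meas import *
im,w=load('top','0')
for n,(u,v) in dict(head=(134,198),hmid=(140,235),hend=(147,268),fork=(136,262),peg=(317,209),k1=(236,210),k2=(270,209),plate=(253,218),leaf=(410,222),rackbase=(388,235),board=(300,195),tape=(262,258)).items(): print(n,np.round(w[v,u]*1000,1))
H,R=w[198,134],w[222,410]; J=w[210,253]
def bx(c,r): return c[0]-r,c[0]+r,c[1]-r,c[1]+r
for n in('top','side'):
    im,w=load(n,'0')
    for nm,c,r,z0,z1 in [('mhead',H,.06,.075,.11),('mallet',H-[.07,0,0],.14,.047,.072),('restboard',H-[.08,0,0],.17,.004,.015),('leaftop',R,.08,.095,.13),('rackbase',R,.1,.007,.02),('block',J,.13,.076,.09),('knk',J,.11,.106,.125),('peg',w*0+0 if 0 else np.r_[J[:2]-[0,.17],0],.06,.035,.06),('jboard',J-[0,.05,0],.2,.013,.027)]:
        P=sel(im,w,bx(c,r),z0,z1)
        if len(P): print(n,nm,rect(P))
E
```

```text
head [577.4 368.2  88.1]
hmid [484.6 361.9  59.6]
hend [399.6 343.9  55.3]
fork [415.1 374.6  50.3]
peg [547.7 -96.5  48.3]
k1 [541.6 106.9 113.6]
k2 [543.   23.6 115.2]
plate [523.7  67.9  82.2]
leaf [ 507.9 -318.4  106.7]
rackbase [ 479.  -290.5    4.4]
board [588.6 -53.9  20.4]
tape [4.205e+02 5.070e+01 4.000e-01]
top mhead n281 c[578.2 381.4] L45.9 W43.4 ang38.8 med[577.7 379.8  87.6]
top mallet n747 c[493.5 359.5] L213.5 W39.6 ang10.3 med[474.3 361.3  58.9]
top restboard n1296 c[504.6 371.3] L256.5 W84.4 ang10.6 med[504.9 351.7   8.2]
top leaftop n207 c[ 506.2 -332.3] L99.6 W10.9 ang69.0 med[ 505.1 -331.7  108.7]
top rackbase n839 c[ 505.4 -333.9] L130.8 W80.3 ang68.7 med[ 496.9 -328.4   11.5]
top block n1199 c[544.9  67.1] L160.1 W60.2 ang92.0 med[543.2  65.2  83.2]
top knk n143 c[543.4 107.2] L35.5 W22.6 ang89.3 med[543.7 107.  113.7]
top peg n79 c[549.3 -98. ] L23.8 W23.5 ang87.5 med[550.3 -96.8  47.9]
top jboard n3185 c[546.6  12. ] L320.5 W110.2 ang91.8 med[540.3 -37.2  19.8]
side mhead n180 c[580.3 381.4] L47.8 W42.5 ang33.7 med[578.1 376.9  87.9]
side mallet n650 c[492.1 371.3] L214.5 W63.1 ang12.0 med[473.7 361.9  58.6]
side restboard n1028 c[507.9 357.8] L256.2 W90.0 ang4.2 med[495.4 357.    8.9]
side leaftop n329 c[ 507.2 -332.3] L100.8 W11.9 ang69.3 med[ 504.2 -336.8  109. ]
side rackbase n995 c[ 507.3 -332.7] L131.7 W81.5 ang68.7 med[ 487.4 -341.8   12. ]
side block n850 c[546.6  67.6] L162.0 W64.5 ang92.5 med[536.7  58.8  83.8]
side knk n117 c[547.5  27.9] L39.8 W24.5 ang93.5 med[544.1  24.3 113.7]
side peg n90 c[551.7 -97.1] L24.8 W24.6 ang79.5 med[550.7 -98.9  48. ]
side jboard n2660 c[546.8  12.7] L322.9 W113.6 ang92.0 med[528.7 -54.2  20.3]
```

```bash
cat >> h.py <<'E'
from scipy.spatial.transform import Rotation as R
def plan(p,psi=None):
    """print shift (mm) in tool axes and z turn to reach TCP p (mm) and tool-y heading psi (deg)"""
    s=arm.state(); M=R.from_rotvec(s['ee_rot']).as_matrix(); e=np.array(s['eef_pos'])*1000
    d=M.T@(np.array(p)-e); cur=np.degrees(np.arctan2(M[1,1],M[0,1]))
    print('at',np.round(e,1),'psi',round(cur,2),'tilt z',np.round(M[:,2],4))
    print('tool shift mm',np.round(d,1),'units of 150',np.round(d/150,3))
    if psi is not None:
        t=np.radians(psi-90); G=np.array([[-np.cos(t),-np.sin(t),0],[-np.sin(t),np.cos(t),0],[0,0,-1]]).T
        G=np.column_stack([[np.cos(np.radians(psi+90)),np.sin(np.radians(psi+90)),0],[np.cos(np.radians(psi)),np.sin(np.radians(psi)),0],[0,0,-1]])
        print('turn units(6deg)',np.round(np.degrees(R.from_matrix(M.T@G).as_rotvec())/6,3))
        print('shift in final axes /150',np.round(G.T@(np.array(p)-e)/150,3))
E
python3 - <<'E'
from meas import *
for n in('top','side'):
    im,w=load(n,'0'); P=w.reshape(-1,3)*1000
    h=np.array([578.3,382.5]); u=np.array([np.cos(.19),np.sin(.19)]); v=np.array([-u[1],u[0]])
    a=(P[:,:2]-h)@u; b=(P[:,:2]-h)@v
    m=(a>-190)&(a<-28)&(abs(b)<22)&(P[:,2]>55)&(P[:,2]<66)&((a>-120)|(a<-180))
    f=np.polyfit(a[m],b[m],1); print(n,m.sum(),'handle angle',np.degrees(.19)+np.degrees(np.arctan(f[0])),'b@0',f[1], 'z',np.median(P[m,2]),'b spread',np.percentile(b[m]-np.polyval(f,a[m]),[2,98]))
    m=(np.hypot(a,b)<35)&(P[:,2]>82)&(P[:,2]<95); c,r=cv2.minEnclosingCircle(P[m,:2].astype(np.float32)); print('head',np.round(c,1),r)
im,w=load('top','0'); P=w.reshape(-1,3)
m=(P[:,2]>.15)&(P[:,0]>.1)&(P[:,0]<.75)&(abs(P[:,1])<.6)
print(np.unique(np.round(P[m]*10).astype(int),axis=0))
plan([534,373,160],101)
E
```

```text
top 327 handle angle 9.863966041339904 b@0 -1.174559543655482 z 59.599209537673616 b spread [-9.53876941 10.89717077]
head [578.3 381.7] 23.158559799194336
side 205 handle angle 9.775607423650722 b@0 -1.7038752661535572 z 59.98330090002513 b spread [-10.06131513  12.19479039]
head [579.7 382. ] 24.672351837158203
[[1 0 2]
 [1 4 2]
 [1 4 3]
 [1 5 2]
 [1 5 3]
 [1 6 2]
 [1 6 3]
 [2 4 3]
 [2 5 2]
 [2 5 3]
 [2 5 4]
 [2 6 2]
 [2 6 3]]
at [144.4 504.5 255.3] psi 74.03 tilt z [-5.e-04 -1.e-03 -1.e+00]
tool shift mm [-410.8  -19.1   95.2] units of 150 [-2.739 -0.128  0.634]
turn units(6deg) [-0.01  -0.005 -4.496]
shift in final axes /150 [-2.382 -1.356  0.635]
```

```bash
python3 - <<'E'
from meas import *
for n in('top','side'):
    im,w=load(n,'0'); P=w.reshape(-1,3)*1000
    m=(P[:,0]>440)&(P[:,0]<600)&(P[:,1]>405)&(P[:,1]<520)&(P[:,2]>50); print(m.sum(), P[m].min(0) if m.any() else '')
plan([534.3,373.8,130],99.8)
E
```

```text
0 
1 [584.76896272 406.20267075  86.02410102]
at [144.4 504.5 255.3] psi 74.03 tilt z [-5.e-04 -1.e-03 -1.e+00]
tool shift mm [-410.9  -18.3  125.2] units of 150 [-2.739 -0.122  0.834]
turn units(6deg) [-0.01  -0.005 -4.296]
shift in final axes /150 [-2.413 -1.301  0.835]
```

Emit:
{"fn": "apply_moves", "kwargs": {"motion": [{"dp":[0,0,0],"turn":[0,0,-0.86]},{"dp":[0,0,0],"turn":[0,0,-0.86]},{"dp":[0,0,0],"turn":[0,0,-0.86]},{"dp":[0,0,0],"turn":[0,0,-0.86]},{"dp":[0,0,0],"turn":[0,0,-0.86]},{"dp":[-0.24,-0.13,0],"turn":[0,0,0]},{"dp":[-0.24,-0.13,0],"turn":[0,0,0]},{"dp":[-0.24,-0.13,0],"turn":[0,0,0]},{"dp":[-0.24,-0.13,0],"turn":[0,0,0]},{"dp":[-0.24,-0.13,0],"turn":[0,0,0]},{"dp":[-0.24,-0.13,0],"turn":[0,0,0]},{"dp":[-0.24,-0.13,0],"turn":[0,0,0]},{"dp":[-0.24,-0.13,0],"turn":[0,0,0]},{"dp":[-0.24,-0.13,0],"turn":[0,0,0]},{"dp":[-0.2,-0.13,0],"turn":[0,0,0]},{"dp":[0,0,0],"turn":[0,0,0]},{"dp":[0,0,0],"turn":[0,0,0]}], "claw": 0}}

```text
clock: 1.8
eef_pos: [0.5267, 0.3727, 0.255]
ee_rot: [0.267, -3.129, 0.0]
ft_force: [-0.1, 0.2, 0.7]
width: 1.0
grip_force: 0.0
```

```bash
python3 - <<'E'
from h import *
plan([534.3,373.8,48],99.8)
E
```

```text
at [526.7 372.7 255. ] psi 99.77 tilt z [-1.3e-03 -4.0e-04 -1.0e+00]
tool shift mm [-8.000e+00 -2.000e-01  2.069e+02] units of 150 [-5.30e-02 -1.00e-03  1.38e+00]
turn units(6deg) [-0.002 -0.013 -0.005]
shift in final axes /150 [-5.10e-02 -1.00e-03  1.38e+00]
```

Emit:
{"fn": "apply_moves", "kwargs": {"motion": [{"dp":[-0.05,0,0.2],"turn":[0,0,0]},{"dp":[0,0,0.2],"turn":[0,0,0]},{"dp":[0,0,0.2],"turn":[0,0,0]},{"dp":[0,0,0.2],"turn":[0,0,0]},{"dp":[0,0,0.2],"turn":[0,0,0]},{"dp":[0,0,0.2],"turn":[0,0,0]},{"dp":[0,0,0.1],"turn":[0,0,0]},{"dp":[0,0,0.08],"turn":[0,0,0]},{"dp":[0,0,0],"turn":[0,0,0]},{"dp":[0,0,0],"turn":[0,0,0]},{"dp":[0,0,0],"turn":[0,0,0]}]}}

```text
clock: 2.9
eef_pos: [0.5345, 0.3746, 0.0501]
ee_rot: [-0.269, 3.128, 0.001]
ft_force: [-0.5, -0.2, 0.1]
width: 1.0
grip_force: 0.0
```

Emit:
{"fn": "apply_moves", "kwargs": {"motion": [{"dp":[0,0,0],"turn":[0,0,0]},{"dp":[0,0,0],"turn":[0,0,0]},{"dp":[0,0,0],"turn":[0,0,0]},{"dp":[0,0,0],"turn":[0,0,0]},{"dp":[0,0,0],"turn":[0,0,0]},{"dp":[0,0,0],"turn":[0,0,0]},{"dp":[0,0,0],"turn":[0,0,0]},{"dp":[0,0,0],"turn":[0,0,0]},{"dp":[0,0,0],"turn":[0,0,0]},{"dp":[0,0,0],"turn":[0,0,0]}], "claw": 1, "force": 50}}

```text
clock: 3.9
eef_pos: [0.534, 0.3743, 0.0487]
ee_rot: [-0.269, 3.13, 0.0]
ft_force: [-0.1, 0.5, -1.1]
width: 0.247
grip_force: 50.0
```

Emit:
{"fn": "apply_moves", "kwargs": {"motion": [{"dp":[0,0,-0.05],"turn":[0,0,0]},{"dp":[0,0,-0.15],"turn":[0,0,0]},{"dp":[0,0,-0.2],"turn":[0,0,0]},{"dp":[0,0,-0.2],"turn":[0,0,0]},{"dp":[0,0,-0.2],"turn":[0,0,0]},{"dp":[0,0,-0.1],"turn":[0,0,0]},{"dp":[0,0,-0.1],"turn":[0,0,0]},{"dp":[0,0,0],"turn":[0,0,0]},{"dp":[0,0,0],"turn":[0,0,0]},{"dp":[0,0,0],"turn":[0,0,0]}]}}

```text
clock: 4.9
eef_pos: [0.5336, 0.3741, 0.1974]
ee_rot: [0.269, -3.128, 0.001]
ft_force: [-0.2, 0.6, -3.6]
width: 0.242
grip_force: 50.0
```

```bash
python3 - <<'E'
from h import *
plan([506.2,-105.3,199],99.8)
E
```

```text
at [533.6 374.1 197.4] psi 99.83 tilt z [-2.e-03 -9.e-04 -1.e+00]
tool shift mm [ 108.8 -467.7   -1.1] units of 150 [ 0.725 -3.118 -0.007]
turn units(6deg) [-0.006 -0.02   0.005]
shift in final axes /150 [ 0.724 -3.118 -0.01 ]
```

Emit:
{"fn": "apply_moves", "kwargs": {"motion": [{"dp":[0.02,-0.1,0],"turn":[0,0,0]},{"dp":[0.05,-0.2,0],"turn":[0,0,0]},{"dp":[0.05,-0.22,0],"turn":[0,0,0]},{"dp":[0.05,-0.22,0],"turn":[0,0,0]},{"dp":[0.05,-0.22,0],"turn":[0,0,0]},{"dp":[0.05,-0.22,0],"turn":[0,0,0]},{"dp":[0.05,-0.22,0],"turn":[0,0,0]},{"dp":[0.05,-0.22,0],"turn":[0,0,0]},{"dp":[0.05,-0.22,0],"turn":[0,0,0]},{"dp":[0.05,-0.22,0],"turn":[0,0,0]},{"dp":[0.05,-0.22,0],"turn":[0,0,0]},{"dp":[0.05,-0.22,0],"turn":[0,0,0]},{"dp":[0.05,-0.22,0],"turn":[0,0,0]},{"dp":[0.05,-0.22,0],"turn":[0,0,0]},{"dp":[0.05,-0.12,0],"turn":[0,0,0]},{"dp":[0.005,-0.058,0],"turn":[0,0,0]},{"dp":[0,0,0],"turn":[0,0,0]},{"dp":[0,0,0],"turn":[0,0,0]},{"dp":[0,0,0],"turn":[0,0,0]}]}}

```text
clock: 6.8
eef_pos: [0.5067, -0.1041, 0.1987]
ee_rot: [0.271, -3.13, -0.0]
ft_force: [-0.9, 0.5, -3.5]
width: 0.243
grip_force: 50.0
```

```bash
python3 - <<'E'
from meas import *
plan([506.2,-105.3,100],99.8)
for n in('top','side'):
    im,d=grab(n,'1')
    im,w=load(n,'1'); P=w.reshape(-1,3)*1000
    g=im.reshape(-1,3).astype(int)
    a=P[:,:2]-[550.5,-97.6]
    m=(np.hypot(*a.T)<50)&(P[:,2]>170)&(P[:,2]<260)
    print(n,m.sum())
    # histogram of head: points z ~ 239 and dark
    m2=(np.hypot(*a.T)<45)&(P[:,2]>228)&(P[:,2]<248)
    if m2.sum()>20: print(cv2.minEnclosingCircle(P[m2,:2].astype(np.float32)),np.median(P[m2],0))
E
```

```text
at [ 506.7 -104.1  198.7] psi 99.9 tilt z [-1.e-04  3.e-04 -1.e+00]
tool shift mm [ 0.7 -1.1 98.7] units of 150 [ 0.005 -0.008  0.658]
turn units(6deg) [ 0.003 -0.001  0.017]
shift in final axes /150 [ 0.005 -0.007  0.658]
top 0
side 100
```

View pics/side_1.png

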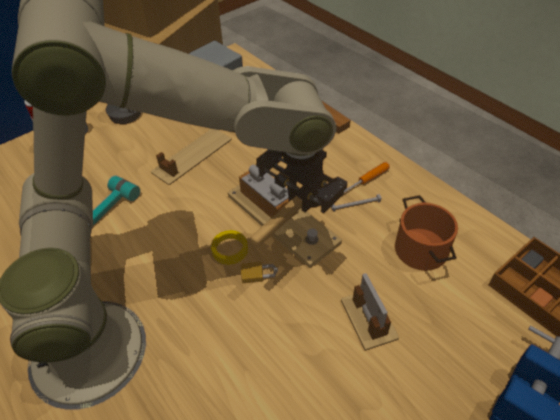

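The side view shows the mallet held level with its head at (332,192), above and beyond the peg at (312,236). I'll lower it to just above the peg.

Emit:
{"fn": "apply_moves", "kwargs": {"motion": [{"dp":[0,-0.007,0.1],"turn":[0,0,0]},{"dp":[0,0,0.15],"turn":[0,0,0]},{"dp":[0,0,0.15],"turn":[0,0,0]},{"dp":[0,0,0.15],"turn":[0,0,0]},{"dp":[0,0,0.07],"turn":[0,0,0]},{"dp":[0,0,0],"turn":[0,0,0]},{"dp":[0,0,0],"turn":[0,0,0]},{"dp":[0,0,0],"turn":[0,0,0]}]}}

```text
clock: 7.7
eef_pos: [0.5074, -0.1063, 0.1069]
ee_rot: [-0.269, 3.128, -0.002]
ft_force: [-0.3, 0.6, -2.8]
width: 0.246
grip_force: 50.0
```

```bash
python3 - <<'E'
from meas import *
plan([506.2,-105.3,100],99.8)
im,d=grab('side','2'); im,w=load('side','2'); P=w.reshape(-1,3)*1000
a=P[:,:2]-[550.5,-97.6]
for z in range(50,160,10):
    m=(np.hypot(*a.T)<32)&(P[:,2]>z)&(P[:,2]<=z+10)
    if m.sum()>2: print(z,m.sum(),np.round(P[m,:2].min(0)),np.round(P[m,:2].max(0)))
cv2.imwrite('pics/c2.png',cv2.resize(im[150:300,220:420,::-1],None,fx=3.5,fy=3.5))
E
```

```text
at [ 507.4 -106.3  106.9] psi 99.84 tilt z [ 1.9e-03 -9.0e-04 -1.0e+00]
tool shift mm [1.  1.2 6.9] units of 150 [0.007 0.008 0.046]
turn units(6deg) [-0.011  0.017  0.006]
shift in final axes /150 [0.007 0.008 0.046]
50 3 [ 542. -110.] [ 554. -101.]
70 13 [ 538. -118.] [ 545. -111.]
90 7 [ 541. -117.] [ 546. -114.]
110 6 [ 557. -119.] [ 569. -114.]
140 3 [ 571. -109.] [ 575. -103.]
```

View pics/c2.png

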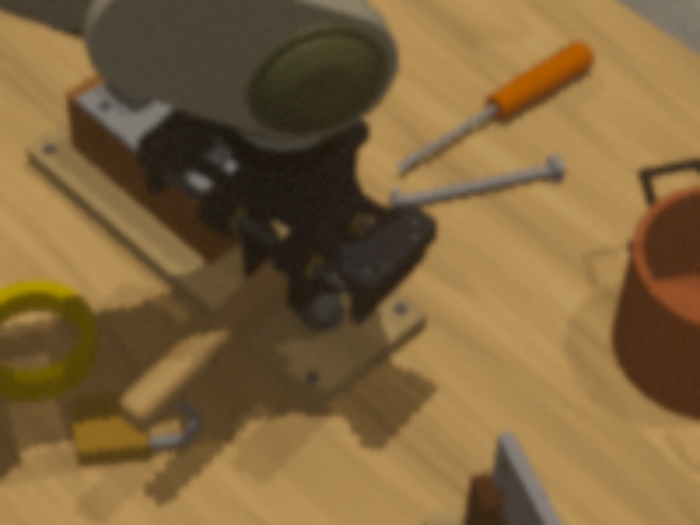

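The crop shows the mallet head directly over the peg at about (320,305), and the handle is clear of the padlock and tape. Now I'll push down.

Emit:
{"fn": "apply_moves", "kwargs": {"motion": [{"dp":[0,0,0.04],"turn":[0,0,0]},{"dp":[0,0,0.04],"turn":[0,0,0]},{"dp":[0,0,0.02],"turn":[0,0,0]},{"dp":[0,0,0.01],"turn":[0,0,0]},{"dp":[0,0,0.01],"turn":[0,0,0]},{"dp":[0,0,0.01],"turn":[0,0,0]},{"dp":[0,0,0.01],"turn":[0,0,0]},{"dp":[0,0,0.01],"turn":[0,0,0]},{"dp":[0,0,0.01],"turn":[0,0,0]},{"dp":[0,0,0],"turn":[0,0,0]}], "force": 60}}

```text
clock: 8.75
eef_pos: [0.5069, -0.1062, 0.0816]
ee_rot: [-0.269, 3.13, -0.0]
ft_force: [-1.1, 2.2, -0.2]
width: 0.246
grip_force: 60.0
```

Emit:
{"fn": "apply_moves", "kwargs": {"motion": [{"dp":[0,0,0.01],"turn":[0,0,0]},{"dp":[0,0,0.01],"turn":[0,0,0]},{"dp":[0,0,0.01],"turn":[0,0,0]},{"dp":[0,0,0],"turn":[0,0,0]}]}}

```text
clock: 9.15
eef_pos: [0.5069, -0.1062, 0.077]
ee_rot: [-0.269, 3.13, -0.0]
ft_force: [-0.7, 0.4, 0.3]
width: 0.242
grip_force: 60.0
```

Emit:
{"fn": "apply_moves", "kwargs": {"motion": [{"dp":[0,0,0.01],"turn":[0,0,0]},{"dp":[0,0,0.01],"turn":[0,0,0]},{"dp":[0,0,0.01],"turn":[0,0,0]}]}}

```text
clock: 9.45
eef_pos: [0.5069, -0.1062, 0.0727]
ee_rot: [-0.269, 3.13, -0.0]
ft_force: [-1.4, -0.3, 1.8]
width: 0.239
grip_force: 60.0
```

Emit:
{"fn": "apply_moves", "kwargs": {"motion": [{"dp":[0,0,0.01],"turn":[0,0,0]},{"dp":[0,0,0],"turn":[0,0,0]}]}}

```text
clock: 9.65
eef_pos: [0.5067, -0.1063, 0.072]
ee_rot: [0.269, -3.13, 0.001]
ft_force: [-7.0, 1.3, 12.9]
width: 0.245
grip_force: 60.0
```

Emit:
{"fn": "apply_moves", "kwargs": {"motion": [{"dp":[0,0,0.006],"turn":[0,0,0]},{"dp":[0,0,0],"turn":[0,0,0]},{"dp":[0,0,0],"turn":[0,0,0]},{"dp":[0,0,0],"turn":[0,0,0]},{"dp":[0,0,0],"turn":[0,0,0]}]}}

```text
clock: 10.15
eef_pos: [0.5065, -0.1064, 0.0717]
ee_rot: [0.27, -3.129, 0.001]
ft_force: [-12.7, 0.2, 19.9]
width: 0.237
grip_force: 60.0
```

Emit:
{"fn": "apply_moves", "kwargs": {"motion": [{"dp":[0,0,-0.02],"turn":[0,0,0]},{"dp":[0,0,-0.1],"turn":[0,0,0]},{"dp":[0,0,-0.2],"turn":[0,0,0]},{"dp":[0,0,-0.2],"turn":[0,0,0]},{"dp":[0,0,-0.2],"turn":[0,0,0]},{"dp":[0,0,-0.1],"turn":[0,0,0]},{"dp":[0,0,-0.05],"turn":[0,0,0]},{"dp":[0,0,0],"turn":[0,0,0]},{"dp":[0,0,0],"turn":[0,0,0]}]}}

```text
clock: 11.05
eef_pos: [0.5064, -0.106, 0.1996]
ee_rot: [0.269, -3.128, -0.002]
ft_force: [0.3, -0.4, -3.5]
width: 0.243
grip_force: 60.0
```

```bash
python3 - <<'E'
from meas import *
grab('side','3'); im,w=load('side','3'); P=w.reshape(-1,3)*1000
a=P[:,:2]-[550.5,-97.6]
m=(np.hypot(*a.T)<9)&(P[:,2]<60); print('peg z',m.sum(),np.median(P[m,2]))
plan([534,374.3,199],99.8)
E
```

```text
peg z 35 31.66305667657521
at [ 506.4 -106.   199.5] psi 99.82 tilt z [-0.0021  0.001  -1.    ]
tool shift mm [-109.1  468.5    0.9] units of 150 [-0.728  3.123  0.006]
turn units(6deg) [ 0.012 -0.018  0.004]
shift in final axes /150 [-7.260e-01  3.124e+00  3.000e-03]
```

Emit:
{"fn": "apply_moves", "kwargs": {"motion": [{"dp":[-0.02,0.1,0],"turn":[0,0,0]},{"dp":[-0.05,0.2,0],"turn":[0,0,0]},{"dp":[-0.05,0.22,0],"turn":[0,0,0]},{"dp":[-0.05,0.22,0],"turn":[0,0,0]},{"dp":[-0.05,0.22,0],"turn":[0,0,0]},{"dp":[-0.05,0.22,0],"turn":[0,0,0]},{"dp":[-0.05,0.22,0],"turn":[0,0,0]},{"dp":[-0.05,0.22,0],"turn":[0,0,0]},{"dp":[-0.05,0.22,0],"turn":[0,0,0]},{"dp":[-0.05,0.22,0],"turn":[0,0,0]},{"dp":[-0.05,0.22,0],"turn":[0,0,0]},{"dp":[-0.05,0.22,0],"turn":[0,0,0]},{"dp":[-0.05,0.22,0],"turn":[0,0,0]},{"dp":[-0.05,0.22,0],"turn":[0,0,0]},{"dp":[-0.05,0.12,0],"turn":[0,0,0]},{"dp":[-0.005,0.062,0],"turn":[0,0,0]},{"dp":[0,0,0],"turn":[0,0,0]},{"dp":[0,0,0],"turn":[0,0,0]},{"dp":[0,0,0],"turn":[0,0,0]}]}}

```text
clock: 13.0
eef_pos: [0.5341, 0.3729, 0.2009]
ee_rot: [0.267, -3.13, 0.0]
ft_force: [0.1, -1.2, -3.5]
width: 0.244
grip_force: 60.0
```

```bash
python3 - <<'E'
from meas import *
plan([534,374.3,55],99.8)
E
```

```text
at [534.1 372.9 200.9] psi 99.76 tilt z [-2.e-04 -3.e-04 -1.e+00]
tool shift mm [ -0.2   1.4 145.9] units of 150 [-0.001  0.009  0.972]
turn units(6deg) [-0.002 -0.003 -0.006]
shift in final axes /150 [-0.001  0.009  0.972]
```

Emit:
{"fn": "apply_moves", "kwargs": {"motion": [{"dp":[0,0.008,0.1],"turn":[0,0,0]},{"dp":[0,0,0.2],"turn":[0,0,0]},{"dp":[0,0,0.2],"turn":[0,0,0]},{"dp":[0,0,0.2],"turn":[0,0,0]},{"dp":[0,0,0.16],"turn":[0,0,0]},{"dp":[0,0,0.08],"turn":[0,0,0]},{"dp":[0,0,0.02],"turn":[0,0,0]},{"dp":[0,0,0.02],"turn":[0,0,0]},{"dp":[0,0,0.01],"turn":[0,0,0]},{"dp":[0,0,0],"turn":[0,0,0]},{"dp":[0,0,0],"turn":[0,0,0]}]}}

```text
clock: 14.1
eef_pos: [0.5341, 0.3752, 0.053]
ee_rot: [-0.269, 3.129, 0.001]
ft_force: [-0.2, 0.5, -3.6]
width: 0.245
grip_force: 60.0
```

Emit:
{"fn": "apply_moves", "kwargs": {"motion": [{"dp":[0,0,0.01],"turn":[0,0,0]},{"dp":[0,0,0],"turn":[0,0,0]},{"dp":[0,0,0],"turn":[0,0,0]}]}}

```text
clock: 14.4
eef_pos: [0.5338, 0.3751, 0.0508]
ee_rot: [0.269, -3.13, 0.0]
ft_force: [-0.0, -0.1, -2.8]
width: 0.247
grip_force: 60.0
```

Emit:
{"fn": "apply_moves", "kwargs": {"motion": [{"dp":[0,0,0.01],"turn":[0,0,0]},{"dp":[0,0,0],"turn":[0,0,0]},{"dp":[0,0,0],"turn":[0,0,0]}]}}

```text
clock: 14.7
eef_pos: [0.5338, 0.375, 0.0493]
ee_rot: [0.269, -3.13, 0.0]
ft_force: [-0.3, -0.1, -2.6]
width: 0.237
grip_force: 60.0
```

Emit:
{"fn": "apply_moves", "kwargs": {"motion": [{"dp":[0,0,0.005],"turn":[0,0,0]},{"dp":[0,0,0],"turn":[0,0,0]}]}}

```text
clock: 14.9
eef_pos: [0.5339, 0.375, 0.0487]
ee_rot: [-0.269, 3.13, 0.0]
ft_force: [-1.3, 0.5, -1.4]
width: 0.243
grip_force: 60.0
```

Emit:
{"fn": "apply_moves", "kwargs": {"motion": [{"dp":[0,0,0],"turn":[0,0,0]},{"dp":[0,0,0],"turn":[0,0,0]},{"dp":[0,0,0],"turn":[0,0,0]},{"dp":[0,0,0],"turn":[0,0,0]},{"dp":[0,0,0],"turn":[0,0,0]},{"dp":[0,0,-0.1],"turn":[0,0,0]},{"dp":[0,0,-0.2],"turn":[0,0,0]},{"dp":[0,0,-0.2],"turn":[0,0,0]},{"dp":[0,0,-0.2],"turn":[0,0,0]},{"dp":[0,0,-0.2],"turn":[0,0,0]},{"dp":[0,0,-0.2],"turn":[0,0,0]},{"dp":[0,0,-0.2],"turn":[0,0,0]},{"dp":[0,0,-0.05],"turn":[0,0,0]},{"dp":[0,0,0],"turn":[0,0,0]},{"dp":[0,0,0],"turn":[0,0,0]}], "claw": 0}}

```text
clock: 16.4
eef_pos: [0.5335, 0.3748, 0.2497]
ee_rot: [0.269, -3.128, 0.001]
ft_force: [0.1, 0.0, -0.5]
width: 1.001
grip_force: 0.0
```

```bash
python3 - <<'E'
from meas import *
plan([506.9,-332.4,250],-21)
im,d=grab('side','4'); im,w=load('side','4'); P=w.reshape(-1,3)*1000
a=P[:,:2]-[578.6,381.5]
m=(np.hypot(*a.T)<35)&(P[:,2]>80)&(P[:,2]<95); print(m.sum(),np.median(P[m],0) if m.any() else '')
R0=np.array([.507,-.332])
for n,t in (('side','4'),):
    print(rect(sel(im,w,(.41,.61,-.43,-.23),.095,.13)))
E
```

```text
at [533.5 374.8 249.7] psi 99.83 tilt z [-2.e-03 -9.e-04 -1.e+00]
tool shift mm [ 1.469e+02 -6.923e+02  4.000e-01] units of 150 [ 9.790e-01 -4.616e+00  3.000e-03]
turn units(6deg) [-2.4000e-02 -6.0000e-03  2.0138e+01]
shift in final axes /150 [-4.465e+00  1.524e+00 -2.000e-03]
151 [577.85388375 379.88891378  88.67630658]
n330 c[ 507.2 -332.5] L100.0 W11.6 ang69.4 med[ 505.2 -334.5  108.8]
```

Emit:
{"fn": "apply_moves", "kwargs": {"motion": [{"dp":[0.05,-0.2,0],"turn":[0,0,0]},{"dp":[0.055,-0.26,0],"turn":[0,0,0]},{"dp":[0.055,-0.26,0],"turn":[0,0,0]},{"dp":[0.055,-0.26,0],"turn":[0,0,0]},{"dp":[0.055,-0.26,0],"turn":[0,0,0]},{"dp":[0.055,-0.26,0],"turn":[0,0,0]},{"dp":[0.055,-0.26,0],"turn":[0,0,0]},{"dp":[0.055,-0.26,0],"turn":[0,0,0]},{"dp":[0.055,-0.26,0],"turn":[0,0,0]},{"dp":[0.055,-0.26,0],"turn":[0,0,0]},{"dp":[0.055,-0.26,0],"turn":[0,0,0]},{"dp":[0.055,-0.26,0],"turn":[0,0,0]},{"dp":[0.055,-0.26,0],"turn":[0,0,0]},{"dp":[0.055,-0.26,0],"turn":[0,0,0]},{"dp":[0.055,-0.26,0],"turn":[0,0,0]},{"dp":[0.055,-0.26,0],"turn":[0,0,0]},{"dp":[0.055,-0.26,0],"turn":[0,0,0]},{"dp":[0.05,-0.25,0],"turn":[0,0,0]},{"dp":[0,0,0],"turn":[0,0,1]},{"dp":[0,0,0],"turn":[0,0,1]}]}}

```text
clock: 18.45
eef_pos: [0.5064, -0.3323, 0.2492]
ee_rot: [-0.069, -3.139, -0.003]
ft_force: [0.9, -0.0, 0.1]
width: 1.002
grip_force: 0.0
```

Emit:
{"fn": "apply_moves", "kwargs": {"motion": [{"dp":[0,0,0],"turn":[0,0,1]},{"dp":[0,0,0],"turn":[0,0,1]},{"dp":[0,0,0],"turn":[0,0,1]},{"dp":[0,0,0],"turn":[0,0,1]},{"dp":[0,0,0],"turn":[0,0,1]},{"dp":[0,0,0],"turn":[0,0,1]},{"dp":[0,0,0],"turn":[0,0,1]},{"dp":[0,0,0],"turn":[0,0,1]},{"dp":[0,0,0],"turn":[0,0,1]},{"dp":[0,0,0],"turn":[0,0,1]},{"dp":[0,0,0],"turn":[0,0,1]},{"dp":[0,0,0],"turn":[0,0,1]},{"dp":[0,0,0],"turn":[0,0,1]},{"dp":[0,0,0],"turn":[0,0,1]},{"dp":[0,0,0],"turn":[0,0,1]},{"dp":[0,0,0],"turn":[0,0,1]},{"dp":[0,0,0],"turn":[0,0,1]},{"dp":[0,0,0],"turn":[0,0,1]},{"dp":[0,0,0],"turn":[0,0,0]},{"dp":[0,0,0],"turn":[0,0,0]}]}}

```text
clock: 20.45
eef_pos: [0.5068, -0.3313, 0.2502]
ee_rot: [-2.572, -1.801, 0.0]
ft_force: [0.4, 0.6, -0.6]
width: 1.002
grip_force: 0.0
```

```bash
python3 - <<'E'
from meas import *
plan([506.8,-332.4,92],-20.9)
E
```

```text
at [ 506.8 -331.3  250.2] psi -20.02 tilt z [-0.0011  0.001  -1.    ]
tool shift mm [ -1.2   0.6 158.2] units of 150 [-0.008  0.004  1.055]
turn units(6deg) [-0.013 -0.006  0.147]
shift in final axes /150 [-0.007  0.002  1.055]
```

Emit:
{"fn": "apply_moves", "kwargs": {"motion": [{"dp":[-0.007,0.003,0.1],"turn":[0,0,0.147]},{"dp":[0,0,0.2],"turn":[0,0,0]},{"dp":[0,0,0.2],"turn":[0,0,0]},{"dp":[0,0,0.2],"turn":[0,0,0]},{"dp":[0,0,0.2],"turn":[0,0,0]},{"dp":[0,0,0.1],"turn":[0,0,0]},{"dp":[0,0,0.055],"turn":[0,0,0]},{"dp":[0,0,0],"turn":[0,0,0]},{"dp":[0,0,0],"turn":[0,0,0]},{"dp":[0,0,0],"turn":[0,0,0]}]}}

```text
clock: 21.45
eef_pos: [0.5074, -0.3329, 0.0939]
ee_rot: [2.588, 1.778, 0.001]
ft_force: [-0.1, -0.4, 1.0]
width: 1.0
grip_force: 0.0
```

Emit:
{"fn": "apply_moves", "kwargs": {"motion": [{"dp":[0,0,0],"turn":[0,0,0]},{"dp":[0,0,0],"turn":[0,0,0]},{"dp":[0,0,0],"turn":[0,0,0]},{"dp":[0,0,0],"turn":[0,0,0]},{"dp":[0,0,0],"turn":[0,0,0]},{"dp":[0,0,0],"turn":[0,0,0]},{"dp":[0,0,0],"turn":[0,0,0]},{"dp":[0,0,0],"turn":[0,0,0]},{"dp":[0,0,0],"turn":[0,0,0]},{"dp":[0,0,0],"turn":[0,0,0]},{"dp":[0,0,0],"turn":[0,0,0]},{"dp":[0,0,0],"turn":[0,0,0]}], "claw": 1, "force": 40}}

```text
clock: 22.65
eef_pos: [0.5071, -0.3325, 0.0928]
ee_rot: [2.59, 1.778, 0.0]
ft_force: [-0.3, -0.5, 0.4]
width: 0.113
grip_force: 39.9
```

```bash
python3 - <<'E'
from meas import *
plan([506.8,-332.4,92],-20.9)
grab('top','5'); im,w=load('top','5'); print(rect(sel(im,w,(.41,.61,-.43,-.23),.095,.118)))
E
```

```text
at [ 507.1 -332.5   92.8] psi -21.05 tilt z [ 0. -0. -1.]
tool shift mm [ 0.  -0.3  0.8] units of 150 [ 0.    -0.002  0.005]
turn units(6deg) [ 0.     0.    -0.026]
shift in final axes /150 [ 0.    -0.002  0.005]
n48 c[ 518.4 -296.2] L22.2 W10.0 ang68.1 med[ 517.9 -294.7  108.9]
```

Emit:
{"fn": "apply_moves", "kwargs": {"motion": [{"dp":[0,0,-0.03],"turn":[0,0,0]},{"dp":[0,0,-0.05],"turn":[0,0,0]},{"dp":[0,0,-0.1],"turn":[0,0,0]},{"dp":[0,0,-0.2],"turn":[0,0,0]},{"dp":[0,0,-0.2],"turn":[0,0,0]},{"dp":[0,0,-0.2],"turn":[0,0,0]},{"dp":[0,0,-0.15],"turn":[0,0,0]},{"dp":[0,0,-0.07],"turn":[0,0,0]},{"dp":[0,0,0],"turn":[0,0,0]}]}}

```text
clock: 23.6
eef_pos: [0.5072, -0.3327, 0.244]
ee_rot: [2.588, 1.777, 0.001]
ft_force: [0.1, -1.0, -3.3]
width: 0.108
grip_force: 39.9
```

```bash
python3 - <<'E'
from meas import *
plan([544.8,67.2,243],2.0)
J=np.array([546.7,12.3]); yw=np.radians(2.0); ex=np.array([np.cos(yw),np.sin(yw)]); ey=np.array([-ex[1],ex[0]])
for n in('top','side'):
    im,w=load(n,'0'); P=w.reshape(-1,3)*1000
    a=(P[:,:2]-J)@ex; b=(P[:,:2]-J)@ey; z=P[:,2]
    for nm,lo,hi in(('k+',72,125),('k-',-15,38)):
        m=(abs(a)<16)&(b>lo)&(b<hi)&(z>98)&(z<122)
        m2=m&(z>110)
        print(n,nm,m2.sum(),'b 3..97',np.percentile(b[m2],[2,50,98]),'a',np.percentile(a[m2],[3,50,97]),'zmax',np.percentile(z[m],98))
        from scipy.optimize import least_squares
        s=least_squares(lambda q:np.hypot(a[m]-q[0],z[m]-q[1])-12,[0,104],loss='soft_l1'); print('  axis a,z',s.x)
    m=(abs(a)<60)&(b>-30)&(b<140)&(z>79)&(z<88)
    m=m&(abs(a)<33); print(' block a',np.percentile(a[m],[1,99]),'b',np.percentile(b[m],[1,99]))
E
```

```text
at [ 507.2 -332.7  244. ] psi -21.05 tilt z [ 0.0014 -0.0015 -1.    ]
tool shift mm [ 386.7 -108.6    0.4] units of 150 [ 2.578 -0.724  0.003]
turn units(6deg) [ 0.016  0.012 -3.842]
shift in final axes /150 [2.656 0.343 0.006]
top k+ 120 b 3..97 [ 77.475592    94.45588809 111.96129608] a [-9.23888892  0.05093736  9.60937033] zmax 118.64481597433455
  axis a,z [  0.23123925 104.09515759]
top k- 120 b 3..97 [-3.48854404 13.99107873 30.92407049] a [-10.25746938  -0.49441229   9.54894442] zmax 117.83909257927307
  axis a,z [7.79357887e-02 1.03547506e+02]
 block a [-29.36555811  29.63409075] b [-23.15874647 132.05486967]
side k+ 86 b 3..97 [ 77.0586986   95.22457494 113.07123627] a [-7.65444065 -0.13098537 10.99709283] zmax 118.68869851621758
  axis a,z [  2.91655311 104.83228147]
side k- 97 b 3..97 [-3.98785053 12.24008541 33.250754  ] a [-9.1045887  -0.22116727 11.93982994] zmax 117.93247821447814
  axis a,z [  2.31197012 104.34612935]
 block a [-28.62689174  32.01773156] b [-23.04778747 130.57454699]
```

Emit:
{"fn": "apply_moves", "kwargs": {"motion": [{"dp":[0,0,0],"turn":[0,0,-0.64]},{"dp":[0,0,0],"turn":[0,0,-0.64]},{"dp":[0,0,0],"turn":[0,0,-0.64]},{"dp":[0,0,0],"turn":[0,0,-0.64]},{"dp":[0,0,0],"turn":[0,0,-0.64]},{"dp":[0,0,0],"turn":[0,0,-0.64]},{"dp":[0.1,0.02,0],"turn":[0,0,0]},{"dp":[0.2,0.03,0],"turn":[0,0,0]},{"dp":[0.22,0.03,0],"turn":[0,0,0]},{"dp":[0.22,0.03,0],"turn":[0,0,0]},{"dp":[0.22,0.03,0],"turn":[0,0,0]},{"dp":[0.22,0.03,0],"turn":[0,0,0]},{"dp":[0.22,0.03,0],"turn":[0,0,0]},{"dp":[0.22,0.03,0],"turn":[0,0,0]},{"dp":[0.22,0.03,0],"turn":[0,0,0]},{"dp":[0.22,0.03,0],"turn":[0,0,0]},{"dp":[0.22,0.03,0],"turn":[0,0,0]},{"dp":[0.22,0.02,0],"turn":[0,0,0]},{"dp":[0.1,0.01,0],"turn":[0,0,0]},{"dp":[0.05,0,0],"turn":[0,0,0]}]}}

```text
clock: 25.6
eef_pos: [0.5452, 0.0681, 0.2422]
ee_rot: [-2.181, -2.26, 0.001]
ft_force: [0.3, -0.1, -4.5]
width: 0.112
grip_force: 39.9
```

Emit:
{"fn": "apply_moves", "kwargs": {"motion": [{"dp":[0,0,0],"turn":[0,0,0]},{"dp":[0,0,0],"turn":[0,0,0]},{"dp":[0,0,0],"turn":[0,0,0]},{"dp":[0,0,0],"turn":[0,0,0]}]}}

```text
clock: 26.0
eef_pos: [0.5458, 0.0657, 0.2428]
ee_rot: [2.184, 2.258, -0.0]
ft_force: [-0.0, -0.2, -3.8]
width: 0.11
grip_force: 39.9
```

```bash
python3 - <<'E'
from meas import *
plan([545.5,66.8,205],2.0)
grab('top','6')
im,d=grab('side','6'); im,w=load('side','6'); P=w.reshape(-1,3)*1000
cv2.imwrite('pics/c6.png',cv2.resize(im[100:260,180:380,::-1],None,fx=3.5,fy=3.5))
E
```

```text
at [545.8  65.7 242.8] psi 1.91 tilt z [-0.e+00 -1.e-04 -1.e+00]
tool shift mm [ 1.1 -0.3 37.8] units of 150 [ 0.007 -0.002  0.252]
turn units(6deg) [-0.001  0.001 -0.015]
shift in final axes /150 [ 0.007 -0.002  0.252]
```

View pics/c6.png

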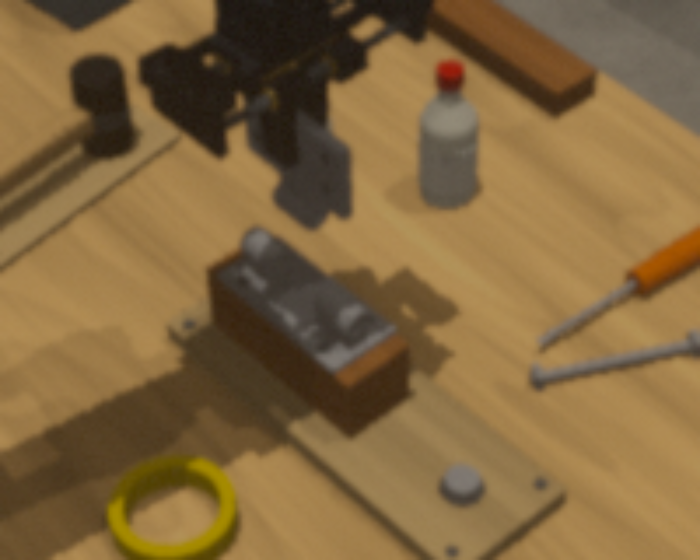

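The crop shows the leaf held upright with its knuckle over the gap, around (305,205), and the peg home at (462,483). The mallet stands on its rest. Now I'll check the leaf's pose in hand.

```bash
cat > leafchk.py <<'E'
from meas import *
import sys
tag,z0=sys.argv[1],float(sys.argv[2])  # z0 expected origin height mm
J=np.array([546.7,12.3]); yw=np.radians(2.0); ex=np.array([np.cos(yw),np.sin(yw)]); ey=np.array([-ex[1],ex[0]])
for n in('side','top'):
    im,w=load(n,tag); P=w.reshape(-1,3)*1000
    a=(P[:,:2]-J)@ex; b=(P[:,:2]-J)@ey-54.5; z=P[:,2]-z0
    m=(abs(a)<12)&(abs(b)<60)&(z>22)&(z<86)&((abs(b)>22))
    print(n,m.sum())
    for s in(-1,1):
        k=m&(b*s>22)
        if k.sum()>8: print(' end',s,k.sum(),'a med',np.round(np.percentile(a[k],[3,50,97]),1),'b',np.round(np.percentile(b[k],[2,98]),1),'z',np.round(np.percentile(z[k],[2,98]),1))
    k=(abs(a)<20)&(abs(b)<25)&(z>-16)&(z<16)
    if k.sum()>8: print(' knuckle',k.sum(),'a',np.round(np.percentile(a[k],[3,97]),1),'b',np.round(np.percentile(b[k],[2,98]),1),'z',np.round(np.percentile(z[k],[2,98]),1))
E
python3 leafchk.py 6 180
```

```text
side 306
 end -1 249 a med [-4.8 -2.2  5.8] b [-52.1 -23. ] z [24.3 82.4]
 end 1 57 a med [-4.  -2.5 -0.5] b [26.4 49.3] z [22.7 65.2]
 knuckle 121 a [-9.8 10. ] b [-18.9  16.6] z [-7.7 14. ]
top 0
```

Emit:
{"fn": "apply_moves", "kwargs": {"motion": [{"dp":[0.007,-0.002,0.08],"turn":[0,0,-0.01]},{"dp":[0,0,0.08],"turn":[0,0,0]},{"dp":[0,0,0.08],"turn":[0,0,0]},{"dp":[0,0,0.04],"turn":[0,0,0]},{"dp":[0,0,0.04],"turn":[0,0,0]},{"dp":[0,0,0.04],"turn":[0,0,0]},{"dp":[0,0,0.04],"turn":[0,0,0]},{"dp":[0,0,0.04],"turn":[0,0,0]},{"dp":[0,0,0.04],"turn":[0,0,0]},{"dp":[0,0,0.02],"turn":[0,0,0]},{"dp":[0,0,0],"turn":[0,0,0]},{"dp":[0,0,0],"turn":[0,0,0]},{"dp":[0,0,0],"turn":[0,0,0]},{"dp":[0,0,0],"turn":[0,0,0]}]}}

```text
clock: 27.5
eef_pos: [0.5455, 0.0676, 0.1681]
ee_rot: [2.181, 2.26, 0.001]
ft_force: [-0.1, 0.5, -3.9]
width: 0.11
grip_force: 39.9
```

```bash
python3 - <<'E'
from meas import *
from scipy.optimize import least_squares
plan([545.4,66.8,166.8],2.0)
S=[np.array(arm.state()['eef_pos'])*1000 for _ in range(3)]
grab('top','7'); im,d=grab('side','7')
cv2.imwrite('pics/c7.png',cv2.resize(im[100:260,180:380,::-1],None,fx=3.5,fy=3.5))
J=np.array([546.7,12.3]); yw=np.radians(2.0); ex=np.array([np.cos(yw),np.sin(yw)]); ey=np.array([-ex[1],ex[0]])
im,w=load('side','7'); P=w.reshape(-1,3)*1000
a=(P[:,:2]-J)@ex; b=(P[:,:2]-J)@ey-54.5; z=P[:,2]
for nm,lo,hi in(('k+',28,56),('leaf',-15,15),('k-',-56,-28)):
    m=(abs(a)<16)&(b>lo)&(b<hi)&(z>94)&(z<112)
    if m.sum()>5: print(nm,m.sum(),least_squares(lambda q:np.hypot(a[m]-q[0],z[m]-q[1])-12,[0,104],loss='soft_l1').x,'a@z~104',np.median(a[m&(abs(z-104)<4)]))
s=arm.state(); print(np.round(s['eef_pos']*1000,1),s['ft_force'],s['torque'])
E
python3 leafchk.py 7 104
```

```text
at [545.5  67.6 168.1] psi 2.04 tilt z [ 5.e-04 -0.e+00 -1.e+00]
tool shift mm [-0.8 -0.2  1.3] units of 150 [-0.005 -0.001  0.008]
turn units(6deg) [0.005 0.    0.007]
shift in final axes /150 [-0.005 -0.001  0.008]
k+ 30 [  2.7339461  104.95885193] a@z~104 -8.44412891420955
leaf 37 [  2.88514515 107.88743655] a@z~104 -7.5179701348452825
k- 56 [  3.20122809 107.36262996] a@z~104 -8.169380550809208
[545.5  67.5 168. ] [ 0.74690445 -0.4143762  -3.76191268] [-0.08066723  0.09366509  0.01236917]
side 250
 end -1 208 a med [-4.8 -2.4  6.6] b [-49.7 -23. ] z [24.2 83.5]
 end 1 42 a med [-4.6 -2.8 -0.5] b [27.5 49.7] z [22.7 62.1]
 knuckle 102 a [-10.2   6.6] b [-23.6  24.3] z [-7.4 14.8]
top 0
```

View pics/c7.png

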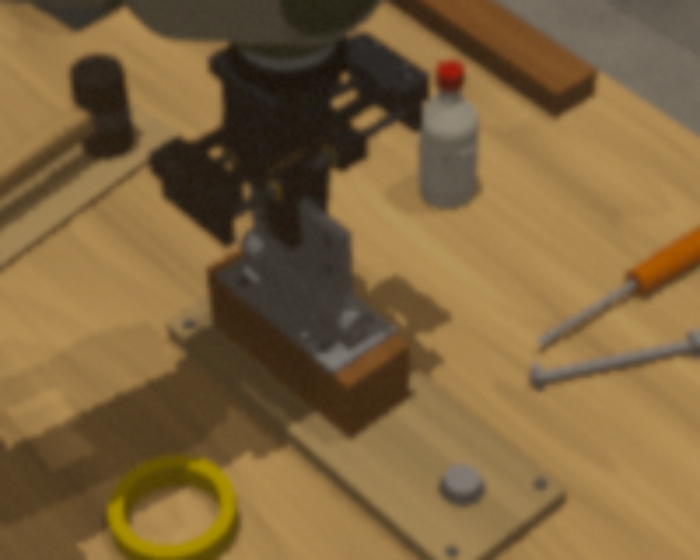

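Emit:
{"fn": "apply_moves", "kwargs": {"motion": [{"dp":[-0.004,-0.001,0.008],"turn":[0,0,0]},{"dp":[0,0,0],"turn":[0,0,0]},{"dp":[0,0,0],"turn":[0,0,0]},{"dp":[0,0,0],"turn":[0,0,0]},{"dp":[0,0,0],"turn":[0,0,0]},{"dp":[0,0,0],"turn":[0,0,0]}]}}

```text
clock: 28.2
eef_pos: [0.5453, 0.067, 0.1666]
ee_rot: [2.181, 2.261, 0.0]
ft_force: [0.2, -0.1, -3.2]
width: 0.111
grip_force: 39.9
```

```bash
python3 - <<'E'
from meas import *
plan([545.4,66.8,166.8],2.0)
grab('side','8'); grab('side','9'); s=arm.state(); print(s['eef_pos'],s['ft_force'],s['torque'],s['qd'])
for k in '3456789':
    pass
im,w=load('side','8'); i0,w0=load('side','0')
from scipy.optimize import least_squares
J=np.array([546.7,12.3]); yw=np.radians(2.0); ex=np.array([np.cos(yw),np.sin(yw)]); ey=np.array([-ex[1],ex[0]])
for t in '67':
    pass
P=w.reshape(-1,3)*1000; a=(P[:,:2]-J)@ex; b=(P[:,:2]-J)@ey-54.5; z=P[:,2]
m=(abs(a)<7)&(b<-25)&(b>-55)&(z>170)&(z<195); print('plate top z',np.percentile(z[m],[90,95,98]))
P=w0.reshape(-1,3)*1000; m=(np.hypot(P[:,0]-507,P[:,1]+332)<60)&(P[:,2]>95)&(P[:,2]<125); print('in rack top z',np.percentile(P[m,2],[90,95,98]))
E
```

```text
at [545.3  67.  166.6] psi 2.05 tilt z [ 0.  0. -1.]
tool shift mm [-0.2  0.1 -0.2] units of 150 [-0.001  0.001 -0.001]
turn units(6deg) [ 0.    -0.     0.008]
shift in final axes /150 [-0.001  0.001 -0.001]
[0.545311   0.06695567 0.16662546] [ 0.24263928 -0.39277001 -3.50196222] [-0.06216073  0.01935624 -0.00585846] [-9.13207721e-04 -8.11283221e-05 -2.75791158e-04  5.23949449e-04
 -1.31125369e-04 -1.00369234e-03]
plate top z [184.83620249 185.74121801 186.43388207]
in rack top z [111.80348005 112.38161335 113.10012468]
```

```bash
python3 -c "
from bench import arm
print(arm.finish_job())"
```

```text
the job is handed in; nothing more can be done
None
```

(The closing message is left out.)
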